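# Seat the steel bench block in its wooden base

## Task

Get the bench ready for hammering: pick up the rectangular steel bench block and seat it flat and fully home in the rectangular recess of the wooden base. Lower it in rather than dropping it, and leave the fire brick and the round steel cup where they are.

Things in the scene. Friction and masses are not known exactly. Their poses are not given: they have to be found in the camera images.
- block_centre (a point): centre of the bench block, a loose rectangular block of plain grey steel, 44 mm along its x, 68 mm along its y, 28 mm high (z up), about 0.5 to 0.8 kg; it lies flat on the bench. Grasp it across the 44 mm width. Half a turn makes no difference.
- recess (a point): centre of the floor of the rectangular recess (54 mm x, 78 mm y, 10 mm deep, 3 mm bevelled mouth; block has 5 mm play each side) in a fixed wooden base, 110 x 200 mm (same x, y), 24 mm high; recess floor 14 mm above the bench. Base centre is 46 mm along +y; a round recess (64 mm wide, not for the block) 96 mm along +y. Seated, the block's centre is 14 mm above this point.
- fire_brick: bystander: loose, scorched brown piece of fire brick, 100 mm (x) by 39 mm (y) by 25 mm high; origin at the centre of its underside
- steel_cup: bystander: loose, round, shallow turned steel cup, 56 mm diameter, 18 mm high; origin at the centre of its underside
Things that resemble listed ones, but are neither listed nor needed, are in the scene too. Leave any blue look-alike of the part that bears block_centre alone.

How it is judged:
By the outcome, as a careful person would: the job done as asked, in the order asked, and still so for the second after the job is handed in, with the robot touching nothing.
It also fails if it takes over 35 s, if anything falls off the work surface, if the arm or the gripper's body presses on something with over 40 N, if the wrist force passes 120 N, or if a joint passes its speed limit or range.

## Robot

A 6-joint arm with a two-finger parallel gripper is mounted at the origin on a cart in front of the work surface, level with it; the furniture and walls round the work are solid. World frame = base frame: x ahead of the robot, y to its left, z up, the work surface at z = 0. Lengths are in m, angles in rad, forces in N, time in s.
With the tool pointing down it reaches from about 0.35 to 0.875 m from the base axis. Payload 15.5 kg.
Tool frame: the origin (TCP) lies between the finger pads; the fingertips stand 19 mm ahead of it and the grasp point (between the pads) is the TCP; z points along the fingers, y is the direction in which the jaws open and shut (so a half turn about z gives the same grasp; the last joint's range is limited). The gripper opens to 85 mm and grips with 20 to 120 N. Pads are 22 mm wide; open, the fingers measure 114 mm over their backs; the gripper's body (76 mm by 85 mm) begins 54 mm behind the grasp point. The pads swing forward as they close: fully open they stand 13 mm farther back than shut.
Start: joints at [-1.369, 0.494, 1.345, -0, 1.302, -0.096], TCP at [0.183, -0.597, 0.25] pointing down, gripper open.
Joint ranges: [-2.91, 2.91], [-0.82, 2.16], [0.22, 2.67], [-1.22, 4.37], [0.12, 2.79], [-3.08, 3.08]. Speed limits (rad/s): [1.89, 1.89, 2.57, 3.01, 3.01, 3.01].

## Interface

Orientations are given as a unit quaternion [w, x, y, z].
In Python, from plant import observe, cams, ctrl gives the robot as it stands. The module is installed in compiled form; this text tells all that it offers.
- The arm moves only by the shell command python3 -m crank 'ROWS' [FORCE]. ROWS is JSON, a list of rows, each an object of numbers: "rx", "ry", "rz": the turn, a rotation vector about the tool's x, y, z in degrees; "x", "y", "z": the shift along the tool's x, y, z in m; "claw": the opening, from 0 (shut) to 1 (fully open). In form: [{"rx": .., "ry": .., "rz": .., "x": .., "y": .., "z": .., "claw": ..}, ...]. A call has 1 to 20 rows; each row shifts and turns the commanded pose from where the row before left it, along the tool's axes as they then stand; what a row does not reach is not made up. A row lasts 1/10 s, in which the tool goes at most 50 mm and 8.59 degrees, less where a joint would pass 70% of its speed; a pose out of reach is approached as far as the arm can. A call with a gripper value outside its range is refused whole. The fingers move at their own pace and stop on an object; FORCE is the grip in N (left out, the last holds). Time passes only in rows, so rows that do not move let the fingers close. It gives the time, the measured TCP pose, the force and the opening at its end, in the units of the state.
- observe(): the state, without advancing time (a new reading comes with each control period).
- cams.read_camera(name): name is "scene" or "top" or "wrist"; returns a dict with "img" (384x512x3 uint8, blue, green, red), "fx", "fy", "cx", "cy" (pixels), "R" (3x3) and "t" (3): a world point X has camera coordinates R X + t; the wrist camera has in their place "mount" (4x4, takes a point from camera to tool coordinates, whose origin is the TCP and whose axes are the flange's). Camera axes: x right, y down, z forward; pixel columns grow to the right and rows downward; lengths in m; the calibration is good to about 2 mm. A picture is of the moment at which its call begins: read the wrist's pose just before it. There is no depth.
- ctrl.job_done(): hands the job in, once; it reports no verdict.
The state is a dict: "time": time; "qpos": joint angles; "joint_velocities": joint speeds; "joint_torque": joint torques, N m; "tool_pos": TCP position; "ee_rot": TCP orientation; "wrist_force": force on the tool from outside, world axes, zero at the start; "wrist_torque": the same for the moment, N m; "grip_width": finger opening in m.
Only numpy, scipy, OpenCV 4.12 (cv2) and the standard library are available. Lean on these libraries where they do the work, as an engineer would, in place of code of your own. Each camera call takes 0.05 s, during which the arm holds its last target. There are 200 camera calls.

## Working session

There is one attempt and no reset: what is moved stays moved. The work goes in short steps, Python scripts to look and compute and a shell command to move; the robot and the scene stay as the last step left them, time stands still between calls to the robot, and variables do not carry over. Pictures are saved under pics/ and viewed, about 8 in all and at most 12, crops included, and the job is handed in when it is done.

```bash
mkdir -p pics; cat > h.py <<'E'
import numpy as np, cv2
from plant import observe, cams, ctrl
from scipy.spatial.transform import Rotation as Ro
def grab(n,f):
    s=observe(); c=cams.read_camera(n); cv2.imwrite(f,c["img"]); 
    if n=="wrist":
        q=s["ee_rot"]; Rt=Ro.from_quat([q[1],q[2],q[3],q[0]]).as_matrix(); M=np.array(c["mount"])
        Rw=Rt@M[:3,:3]; tw=Rt@M[:3,3]+np.array(s["tool_pos"]); c["R"]=Rw.T; c["t"]=-Rw.T@tw
    np.save(f.replace(".png",".npy"),dict(c),allow_pickle=True); return c
def load(f): return np.load(f,allow_pickle=True).item()
def pt(c,u,v,z):
    R=np.array(c["R"]);t=np.array(c["t"]); o=-R.T@t; d=R.T@np.array([(u-c["cx"])/c["fx"],(v-c["cy"])/c["fy"],1]); return o+d*(z-o[2])/d[2]
def proj(c,X):
    p=np.array(c["R"])@np.array(X)+np.array(c["t"]); return c["fx"]*p[0]/p[2]+c["cx"],c["fy"]*p[1]/p[2]+c["cy"]
E
python3 - <<'E'
from h import *
a=grab("top","pics/top.png");grab("scene","pics/scene.png")
s=observe();print(s["time"],s["tool_pos"],s["ee_rot"],s["wrist_force"])
print(pt(a,0,0,0),pt(a,511,383,0), -np.array(a["R"]).T@np.array(a["t"]))
E
```

```text
0.1 [ 0.18332346 -0.59716743  0.24976024] [-5.68450225e-04  9.88934991e-01  1.48348440e-01 -3.73289057e-05] [-0.48031084  0.01196526 -0.23583758]
[1.15622333 0.7212983  0.        ] [ 0.13785338 -0.68004308  0.        ] [ 0.42721241 -0.01832317  0.91835838]
```

View pics/top.png

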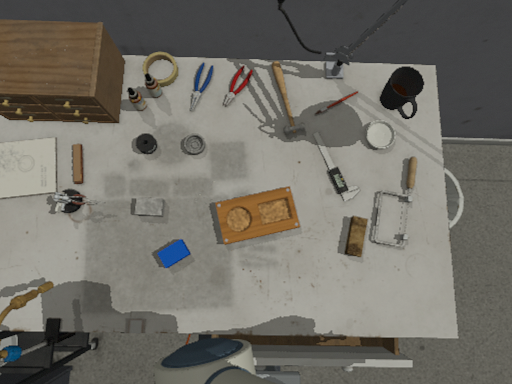

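View pics/scene.png

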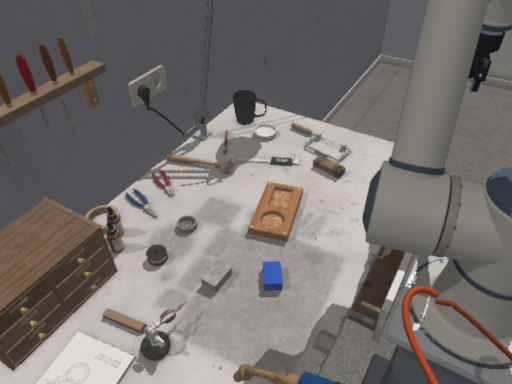

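Top view candidates: grey rectangular block (148,207), blue look-alike (174,253), grey round cup (194,145), black round pot (147,144), and the brown brick (357,237). By its description the block is the grey one at (148,207). The base is at (258,215), with its rectangular recess at (274,211). Next I'll check the choice in a crop and measure.

```bash
python3 - <<'E'
from h import *
c=load("pics/top.npy");im=c["img"]
hsv=cv2.cvtColor(im,cv2.COLOR_BGR2HSV)
# base: orange
m=((hsv[...,0]<20)&(hsv[...,1]>110)&(hsv[...,2]>60)).astype(np.uint8)*255
r=np.zeros_like(m);r[180:250,205:310]=m[180:250,205:310]
k=max(cv2.findContours(r,0,2)[0],key=cv2.contourArea)
b=cv2.boxPoints(cv2.minAreaRect(k));print("base px",b.round(1).tolist());P=np.array([pt(c,*p,.024) for p in b]);print(P.round(4),P.mean(0),np.linalg.norm(P[0]-P[1]),np.linalg.norm(P[1]-P[2]))
A=cv2.resize(im[185:230,120:180],None,fx=6.5,fy=6.5,interpolation=cv2.INTER_CUBIC)
B=cv2.resize(im[180:248,208:306],None,fx=4.2,fy=4.2,interpolation=cv2.INTER_CUBIC)
w=800;o=np.zeros((300,w,3),np.uint8);o[:A.shape[0],:390]=A[:300,:390];o[:B.shape[0],392:392+B.shape[1]]=B[:300,:408]
cv2.imwrite("pics/crop1.png",o)
E
```

```text
base px [[214.10000610351562, 202.60000610351562], [289.70001220703125, 185.0], [299.3999938964844, 226.6999969482422], [223.8000030517578, 244.3000030517578]]
[[ 0.5659  0.0664  0.024 ]
 [ 0.6173 -0.1297  0.024 ]
 [ 0.5086 -0.1548  0.024 ]
 [ 0.4598  0.0375  0.024 ]] [ 0.53790704 -0.04516899  0.024     ] 0.20276900255847463 0.11161692009796334
```

View pics/crop1.png

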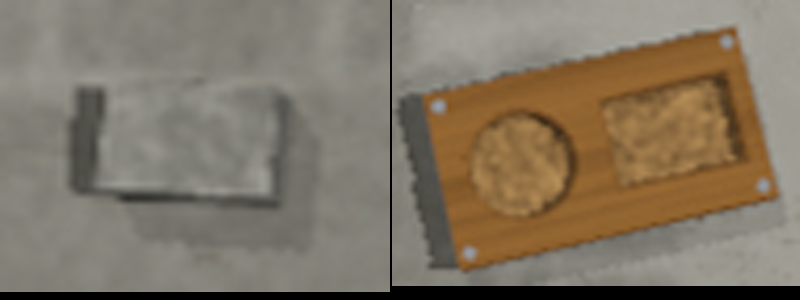

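The crop confirms it: a plain grey rectangular block, and the base with its rectangular recess at the right end. Now I'll work out the poses and the move to a hover.

```bash
cat >> h.py <<'E'
def yaw():
    q=observe()["ee_rot"]; X=Ro.from_quat([q[1],q[2],q[3],q[0]]).as_matrix(); return X
def need(target,yawdeg):
    s=observe();X=yaw();y=np.degrees(np.arctan2(X[1,0],X[0,0]))
    print("t",round(s["time"],2),"pos",np.round(s["tool_pos"],4),"yaw",round(y,2),"tilt z",X[:,2].round(4))
    print("shift in present tool axes (mm)",(X.T@(np.array(target)-s["tool_pos"])*1000).round(1),"rz deg",round(-(yawdeg-y),2))
E
python3 - <<'E'
from h import *
c=load("pics/top.npy")
t=[(100,80),(280,86),(275,198),(98,188)]
P=np.array([pt(c,120+(x+.5)/6.5-.5,185+(y+.5)/6.5-.5,.028) for x,y in t]);print(P.round(4),P.mean(0).round(4))
d=P[0]-P[1]+P[3]-P[2];L=np.degrees(np.arctan2(d[1],d[0]));print("long axis",L)
need(np.r_[P.mean(0)[:2],.2],L)
w=cams.read_camera("wrist");print(np.array(w["mount"]).round(3),w["fx"])
E
```

```text
[[0.5752 0.2694 0.028 ]
 [0.5746 0.1985 0.028 ]
 [0.53   0.1974 0.028 ]
 [0.5323 0.2666 0.028 ]] [0.553 0.233 0.028]
long axis 88.7825031333372
t 0.1 pos [ 0.1833 -0.5972  0.2498] yaw 17.06 tilt z [-2.0e-04  1.1e-03 -1.0e+00]
shift in present tool axes (mm) [ 597.  -685.1   50.6] rz deg -71.72
[[ 0.001 -0.96  -0.28   0.071]
 [ 1.     0.001  0.001  0.001]
 [-0.001 -0.28   0.96  -0.123]
 [ 0.     0.     0.     1.   ]] 309.46136674111693
```

```bash
python3 -m crank '[{"rz":-8,"claw":1},{"rz":-8,"claw":1},{"rz":-8,"claw":1},{"rz":-8,"claw":1},{"rz":-8,"claw":1},{"rz":-8,"claw":1},{"rz":-8,"claw":1},{"rz":-8,"claw":1},{"rz":-7.7,"claw":1}]' 100
python3 -m crank '[{"x":0.0419,"y":0.0176,"claw":1},{"x":0.0419,"y":0.0176,"claw":1},{"x":0.0419,"y":0.0176,"claw":1},{"x":0.0419,"y":0.0176,"claw":1},{"x":0.0419,"y":0.0176,"claw":1},{"x":0.0419,"y":0.0176,"claw":1},{"x":0.0419,"y":0.0176,"claw":1},{"x":0.0419,"y":0.0176,"claw":1},{"x":0.0419,"y":0.0176,"claw":1},{"x":0.0419,"y":0.0176,"claw":1},{"x":0.0419,"y":0.0176,"claw":1},{"x":0.0419,"y":0.0176,"claw":1},{"x":0.0419,"y":0.0176,"claw":1},{"x":0.0419,"y":0.0176,"claw":1},{"x":0.0419,"y":0.0176,"claw":1},{"x":0.0419,"y":0.0176,"claw":1},{"x":0.0419,"y":0.0176,"claw":1},{"x":0.0419,"y":0.0176,"claw":1},{"x":0.0419,"y":0.0176,"claw":1},{"x":0.0419,"y":0.0176,"claw":1}]'
python3 -m crank '[{"z":0.01,"claw":1},{"z":0.01,"claw":1},{"claw":1},{"claw":1}]'
python3 - <<'E'
from h import *
need([.553,.233,.15],88.8)
c=grab("wrist","pics/w1.png");print(proj(c,[.553,.233,.028]))
E
```

```text
t 0.15 pos [ 0.1833 -0.5972  0.2498] yaw 17.06 tilt z [-2.e-04  1.e-03 -1.e+00]
shift in present tool axes (mm) [ 597.  -685.1  100.5] rz deg -71.74
(np.float64(-895.9759283984538), np.float64(-827.6170126333932))schema error: expected keys rx, ry, rz, x, y, z, claw
schema error: expected keys rx, ry, rz, x, y, z, claw
schema error: expected keys rx, ry, rz, x, y, z, claw
```

View pics/w1.png

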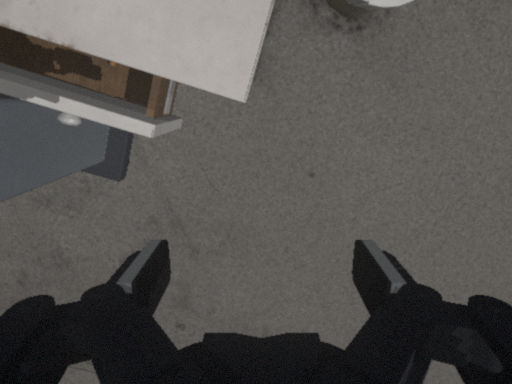

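The calls were refused because every key is required, so nothing has moved; the picture only shows the floor and the open fingers. I'll retype the rows in full.

```bash
python3 -m crank '[{"rx":0,"ry":0,"rz":-8,"x":0,"y":0,"z":0,"claw":1},{"rx":0,"ry":0,"rz":-8,"x":0,"y":0,"z":0,"claw":1},{"rx":0,"ry":0,"rz":-8,"x":0,"y":0,"z":0,"claw":1},{"rx":0,"ry":0,"rz":-8,"x":0,"y":0,"z":0,"claw":1},{"rx":0,"ry":0,"rz":-8,"x":0,"y":0,"z":0,"claw":1},{"rx":0,"ry":0,"rz":-8,"x":0,"y":0,"z":0,"claw":1},{"rx":0,"ry":0,"rz":-8,"x":0,"y":0,"z":0,"claw":1},{"rx":0,"ry":0,"rz":-8,"x":0,"y":0,"z":0,"claw":1},{"rx":0,"ry":0,"rz":-7.7,"x":0,"y":0,"z":0,"claw":1}]' 100
python3 -m crank '[{"rx":0,"ry":0,"rz":0,"x":0.0419,"y":0.0176,"z":0,"claw":1},{"rx":0,"ry":0,"rz":0,"x":0.0419,"y":0.0176,"z":0,"claw":1},{"rx":0,"ry":0,"rz":0,"x":0.0419,"y":0.0176,"z":0,"claw":1},{"rx":0,"ry":0,"rz":0,"x":0.0419,"y":0.0176,"z":0,"claw":1},{"rx":0,"ry":0,"rz":0,"x":0.0419,"y":0.0176,"z":0,"claw":1},{"rx":0,"ry":0,"rz":0,"x":0.0419,"y":0.0176,"z":0,"claw":1},{"rx":0,"ry":0,"rz":0,"x":0.0419,"y":0.0176,"z":0,"claw":1},{"rx":0,"ry":0,"rz":0,"x":0.0419,"y":0.0176,"z":0,"claw":1},{"rx":0,"ry":0,"rz":0,"x":0.0419,"y":0.0176,"z":0,"claw":1},{"rx":0,"ry":0,"rz":0,"x":0.0419,"y":0.0176,"z":0,"claw":1}]'
python3 - <<'E'
from h import *
need([.553,.233,.20],88.8)
E
```

```text
time: 1.1
tool_pos: [0.1834, -0.5974, 0.2501]
ee_rot: [-0.0, 0.713, 0.701, 0.0]
wrist_force: [-0.1, 0.1, 0.4]
grip_width: 0.0851
time: 2.1
tool_pos: [0.3687, -0.1807, 0.2504]
ee_rot: [0.0, 0.715, 0.699, 0.0]
wrist_force: [0.4, -0.7, 0.3]
grip_width: 0.0855
t 2.1 pos [ 0.3687 -0.1807  0.2504] yaw 88.74 tilt z [ 3.e-04 -2.e-04 -1.e+00]
shift in present tool axes (mm) [417.6 175.1  50.4] rz deg -0.06
```

```bash
python3 -m crank '[{"rx":0,"ry":0,"rz":0,"x":0.0418,"y":0.0175,"z":0.005,"claw":1},{"rx":0,"ry":0,"rz":0,"x":0.0418,"y":0.0175,"z":0.005,"claw":1},{"rx":0,"ry":0,"rz":0,"x":0.0418,"y":0.0175,"z":0.005,"claw":1},{"rx":0,"ry":0,"rz":0,"x":0.0418,"y":0.0175,"z":0.005,"claw":1},{"rx":0,"ry":0,"rz":0,"x":0.0418,"y":0.0175,"z":0.005,"claw":1},{"rx":0,"ry":0,"rz":0,"x":0.0418,"y":0.0175,"z":0.005,"claw":1},{"rx":0,"ry":0,"rz":0,"x":0.0418,"y":0.0175,"z":0.005,"claw":1},{"rx":0,"ry":0,"rz":0,"x":0.0418,"y":0.0175,"z":0.005,"claw":1},{"rx":0,"ry":0,"rz":0,"x":0.0418,"y":0.0175,"z":0.005,"claw":1},{"rx":0,"ry":0,"rz":0,"x":0.0418,"y":0.0175,"z":0.005,"claw":1},{"rx":0,"ry":0,"rz":0,"x":0,"y":0,"z":0,"claw":1},{"rx":0,"ry":0,"rz":0,"x":0,"y":0,"z":0,"claw":1}]'
python3 - <<'E'
from h import *
need([.553,.233,.15],88.8)
c=grab("wrist","pics/w2.png");print(proj(c,[.553,.233,.028]))
E
```

```text
time: 3.3
tool_pos: [0.5521, 0.2324, 0.1997]
ee_rot: [-0.0, 0.714, 0.7, -0.0]
wrist_force: [0.2, -0.8, 1.0]
grip_width: 0.0851
t 3.3 pos [0.5521 0.2324 0.1997] yaw 88.86 tilt z [-9.e-04 -4.e-04 -1.e+00]
shift in present tool axes (mm) [ 0.6  0.9 49.7] rz deg 0.06
(np.float64(261.7681735489531), np.float64(171.29818329946858))
```

View pics/w2.png

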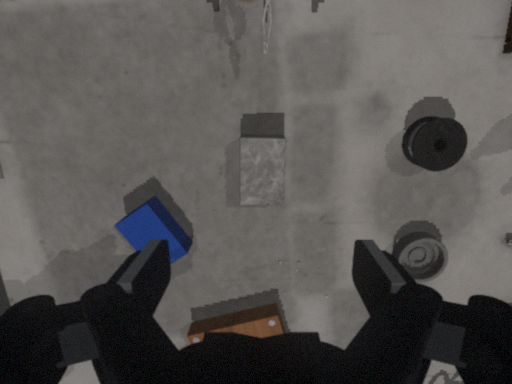

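The wrist view shows the grey block's top at about (240–285, 138–206) with shadow above it, the blue one at (155,230) and the cup at (420,255). That agrees with the top-camera estimate.

```bash
python3 - <<'E'
from h import *
c=load("pics/w2.npy");g=cv2.cvtColor(c["img"],cv2.COLOR_BGR2GRAY).astype(float)
gg=cv2.GaussianBlur(g,(3,3),0)
r=np.gradient(gg[145:200].mean(0));k=np.gradient(gg[:,246:280].mean(1))
print([(i,round(r[i],1)) for i in range(233,293) if abs(r[i])>4]);print([(i,round(k[i],1)) for i in range(105,215) if abs(k[i])>4])
P=np.array([pt(c,*p,.028) for p in [(240,137.5),(285,137.5),(285,206),(239.5,206)]]);print(P.round(4),P.mean(0).round(4))
for a,b in[(0,1),(1,2)]:print(np.linalg.norm(P[a]-P[b]))
for y0 in(145,165,185):
    q=np.gradient(gg[y0:y0+15].mean(0));print(y0,np.argmax(abs(q[233:248]))+233,np.argmax(abs(q[278:293]))+278)
need(P.mean(0)+[0,0,.003],88.8)
E
```

```text
[(240, np.float64(7.3)), (241, np.float64(6.2))]
[(111, np.float64(-5.8)), (112, np.float64(-11.7)), (113, np.float64(-11.7)), (114, np.float64(-6.0)), (136, np.float64(8.3)), (137, np.float64(17.5)), (138, np.float64(18.1)), (139, np.float64(9.3)), (204, np.float64(-4.1))]
[[0.533  0.2662 0.028 ]
 [0.5756 0.2654 0.028 ]
 [0.5758 0.1966 0.028 ]
 [0.5299 0.1975 0.028 ]] [0.5536 0.2314 0.028 ]
0.0426040530408846
0.06875999298886781
145 240 286
165 240 285
185 240 284
t 3.35 pos [0.5519 0.2315 0.1999] yaw 88.79 tilt z [-9.e-04 -5.e-04 -1.e+00]
shift in present tool axes (mm) [1.000e-01 1.800e+00 1.689e+02] rz deg -0.01
```

```bash
python3 -m crank '[{"rx":0,"ry":0,"rz":0,"x":0,"y":0.0018,"z":0.025,"claw":0.95},{"rx":0,"ry":0,"rz":0,"x":0,"y":0,"z":0.025,"claw":0.95},{"rx":0,"ry":0,"rz":0,"x":0,"y":0,"z":0.025,"claw":0.95},{"rx":0,"ry":0,"rz":0,"x":0,"y":0,"z":0.025,"claw":0.95},{"rx":0,"ry":0,"rz":0,"x":0,"y":0,"z":0.025,"claw":0.95},{"rx":0,"ry":0,"rz":0,"x":0,"y":0,"z":0.015,"claw":0.95},{"rx":0,"ry":0,"rz":0,"x":0,"y":0,"z":0.015,"claw":0.95},{"rx":0,"ry":0,"rz":0,"x":0,"y":0,"z":0.01,"claw":0.95},{"rx":0,"ry":0,"rz":0,"x":0,"y":0,"z":0.004,"claw":0.95},{"rx":0,"ry":0,"rz":0,"x":0,"y":0,"z":0,"claw":0.95}]'
python3 -m crank '[{"rx":0,"ry":0,"rz":0,"x":0,"y":0,"z":0,"claw":0.3},{"rx":0,"ry":0,"rz":0,"x":0,"y":0,"z":0,"claw":0.3},{"rx":0,"ry":0,"rz":0,"x":0,"y":0,"z":0,"claw":0.3},{"rx":0,"ry":0,"rz":0,"x":0,"y":0,"z":0,"claw":0.3},{"rx":0,"ry":0,"rz":0,"x":0,"y":0,"z":0,"claw":0.3},{"rx":0,"ry":0,"rz":0,"x":0,"y":0,"z":0,"claw":0.3},{"rx":0,"ry":0,"rz":0,"x":0,"y":0,"z":0,"claw":0.3}]' 100
```

```text
time: 4.35
tool_pos: [0.5541, 0.2315, 0.0312]
ee_rot: [-0.0, 0.715, 0.699, -0.0]
wrist_force: [-0.2, -0.5, 0.3]
grip_width: 0.0808
time: 5.05
tool_pos: [0.5542, 0.2318, 0.0324]
ee_rot: [0.0, 0.715, 0.699, 0.0]
wrist_force: [-4.3, -1.7, 15.3]
grip_width: 0.0417
```

```bash
python3 -m crank '[{"rx":0,"ry":0,"rz":0,"x":0,"y":0,"z":-0.005,"claw":0.3},{"rx":0,"ry":0,"rz":0,"x":0,"y":0,"z":-0.01,"claw":0.3},{"rx":0,"ry":0,"rz":0,"x":0,"y":0,"z":-0.02,"claw":0.3},{"rx":0,"ry":0,"rz":0,"x":0,"y":0,"z":-0.03,"claw":0.3},{"rx":0,"ry":0,"rz":0,"x":0,"y":0,"z":-0.03,"claw":0.3},{"rx":0,"ry":0,"rz":0,"x":0,"y":0,"z":-0.03,"claw":0.3},{"rx":0,"ry":0,"rz":0,"x":0,"y":0,"z":-0.03,"claw":0.3},{"rx":0,"ry":0,"rz":0,"x":0,"y":0,"z":-0.013,"claw":0.3},{"rx":0,"ry":0,"rz":0,"x":0,"y":0,"z":0,"claw":0.3},{"rx":0,"ry":0,"rz":0,"x":0,"y":0,"z":0,"claw":0.3}]'
python3 -m crank '[{"rx":0,"ry":0,"rz":0,"x":-0.0268,"y":0,"z":0,"claw":0.3},{"rx":0,"ry":0,"rz":0,"x":-0.0268,"y":0,"z":0,"claw":0.3},{"rx":0,"ry":0,"rz":0,"x":-0.0268,"y":0,"z":0,"claw":0.3},{"rx":0,"ry":0,"rz":0,"x":-0.0268,"y":0,"z":0,"claw":0.3},{"rx":0,"ry":0,"rz":0,"x":-0.0268,"y":0,"z":0,"claw":0.3},{"rx":0,"ry":0,"rz":0,"x":-0.0268,"y":0,"z":0,"claw":0.3},{"rx":0,"ry":0,"rz":0,"x":-0.0268,"y":0,"z":0,"claw":0.3},{"rx":0,"ry":0,"rz":0,"x":-0.0268,"y":0,"z":0,"claw":0.3},{"rx":0,"ry":0,"rz":0,"x":-0.0268,"y":0.0012,"z":0,"claw":0.3},{"rx":0,"ry":0,"rz":0,"x":-0.0268,"y":0.0012,"z":0,"claw":0.3},{"rx":0,"ry":0,"rz":0,"x":-0.0268,"y":0,"z":0,"claw":0.3},{"rx":0,"ry":0,"rz":0,"x":-0.0268,"y":0,"z":0,"claw":0.3},{"rx":0,"ry":0,"rz":-5.3,"x":0,"y":0,"z":0,"claw":0.3},{"rx":0,"ry":0,"rz":-5.3,"x":0,"y":0,"z":0,"claw":0.3},{"rx":0,"ry":0,"rz":-5.3,"x":0,"y":0,"z":0,"claw":0.3},{"rx":0,"ry":0,"rz":0,"x":0,"y":0,"z":0,"claw":0.3},{"rx":0,"ry":0,"rz":0,"x":0,"y":0,"z":0,"claw":0.3}]'
python3 - <<'E'
from h import *
need([.5496,-.0897,.05],104.7)
c=grab("wrist","pics/w3.png");print(proj(c,[.5496,-.0897,.024]))
E
```

```text
time: 6.05
tool_pos: [0.5536, 0.2315, 0.1983]
ee_rot: [-0.0, 0.715, 0.699, -0.001]
wrist_force: [0.9, -0.5, -7.4]
grip_width: 0.0411
time: 7.75
tool_pos: [0.5491, -0.0897, 0.1981]
ee_rot: [-0.001, 0.612, 0.791, -0.0]
wrist_force: [0.1, 0.5, -5.8]
grip_width: 0.0413
t 7.75 pos [ 0.5491 -0.0897  0.1981] yaw 104.5 tilt z [-1.9e-03  5.0e-04 -1.0e+00]
shift in present tool axes (mm) [ -0.2   0.7 148.1] rz deg -0.2
(np.float64(261.98034016029294), np.float64(171.65008589728433))
```

View pics/w3.png

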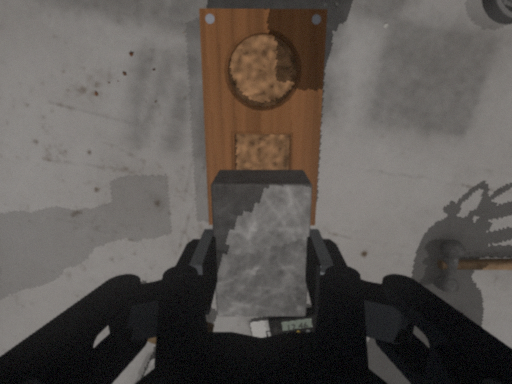

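The block is held level between the pads (front bottom edge at row ~170, columns 213–309). The base top shows at (201,10)–(327,10) down to row ~224. The recess's far edge is at row ~133. Now the offsets.

```bash
python3 - <<'E'
from h import *
c=load("pics/w3.npy");im=c["img"];hsv=cv2.cvtColor(im,cv2.COLOR_BGR2HSV)
m=((hsv[...,0]<18)&(hsv[...,1]>90)).astype(np.uint8)
L=[];Rr=[]
for v in range(14,220,6):
    u=np.where(m[v,190:340])[0]+190
    L.append((u.min(),v));Rr.append((u.max()+1,v))
print(L[::3],Rr[::3])
uu=[(u,np.where(m[:60,u])[0].min()) for u in range(225,300,8)];lo=[(u,np.where(m[195:250,u])[0].max()+196) for u in (211,212,213,311,312,313,314)]
print(uu[:9:3],lo)
W=lambda l:np.array([pt(c,u-.5 if 1 else u,v,.024)[:2] for u,v in l])
l,r,t=W(L),W(Rr),W(uu)
def fit(p):
    for _ in range(3):
        vx,vy,x0,y0=cv2.fitLine(p.astype(np.float32),cv2.DIST_HUBER,0,.001,.001).ravel()
    return np.array([x0,y0]),np.array([vx,vy])
for n,p in(("L",l),("R",r),("T",t)):
    o,d=fit(p);print(n,o.round(4),np.degrees(np.arctan2(d[1],d[0])).round(2))
ol,dl=fit(l);orr,dr=fit(r);ot,dt=fit(t)
dl=dl*np.sign(dl[1]);dr=dr*np.sign(dr[1]);y=(dl+dr);y/=np.linalg.norm(y);x=np.array([y[1],-y[0]])
print("yaw y-axis",np.degrees(np.arctan2(y[1],y[0])),"width",(orr-ol)@x,"far",)
cx=((ol+orr)/2)@x;fy=ot@y
bot=np.array([pt(c,u,v,.024)[:2] for u,v in lo]);print("length",fy-np.median(bot@y))
print("recess from far end",x*cx+y*(fy-.146)); print("from near end", x*cx+y*(np.median(bot@y)+.054))
# recess far rim row 133 (floor edge or rim), cols 236..290
for z in(.014,.024):
    a=pt(c,236,133,z)[:2];b=pt(c,290.5,133,z)[:2];print(z,"recess ctr",x*((a+b)/2@x)+y*((a+b)/2@y-.039),"w",(b-a)@x)
# held block in tool coords
s=observe();X=yaw();p=np.array(s["tool_pos"])
for u,v,h in[(214,183,-.003),(310,183,-.003),(213,171,-.031),(309,171,-.031)]:
    print((X.T@(pt(c,u,v,p[2]+h)-p)).round(4))
E
```

```text
[(np.int64(200), 14), (np.int64(200), 32), (np.int64(201), 50), (np.int64(202), 68), (np.int64(203), 86), (np.int64(204), 104), (np.int64(204), 122), (np.int64(206), 140), (np.int64(206), 158), (np.int64(207), 176), (np.int64(208), 194), (np.int64(209), 212)] [(np.int64(327), 14), (np.int64(326), 32), (np.int64(325), 50), (np.int64(324), 68), (np.int64(323), 86), (np.int64(322), 104), (np.int64(321), 122), (np.int64(320), 140), (np.int64(318), 158), (np.int64(317), 176), (np.int64(316), 194), (np.int64(315), 212)]Traceback (most recent call last):
  File "<stdin>", line 9, in <module>
    return umr_maximum(a, axis, None, out, keepdims, initial, where)
ValueError: zero-size array to reduction operation maximum which has no identity
```

```bash
python3 - <<'E'
from h import *
c=load("pics/w3.npy");im=c["img"];hsv=cv2.cvtColor(im,cv2.COLOR_BGR2HSV)
m=((hsv[...,0]<18)&(hsv[...,1]>90)).astype(np.uint8)
L=[];Rr=[]
for v in range(14,205,6):
    u=np.where(m[v,190:340])[0]+190
    L.append((u.min(),v));Rr.append((u.max()+1,v))
uu=[(u,np.where(m[:60,u])[0].min()) for u in range(225,300,8)];lo=[(u,np.where(m[150:250,u])[0].max()+151) for u in (210,211,212,213,311,312,313,314) if m[150:250,u].any()]
print(uu[:9:3],lo)
W=lambda l:np.array([pt(c,u-.5,v-.5*0,.024)[:2] for u,v in l])
def fit(p):
    vx,vy,x0,y0=cv2.fitLine(p.astype(np.float32),cv2.DIST_HUBER,0,.001,.001).ravel();return np.array([x0,y0]),np.array([vx,vy])
(ol,dl),(orr,dr),(ot,dt)=map(fit,map(W,(L,Rr,uu)))
dl=dl*np.sign(dl[1]);dr=dr*np.sign(dr[1]);y=dl+dr;y/=np.linalg.norm(y);x=np.array([y[1],-y[0]])
ang=lambda d:np.degrees(np.arctan2(d[1],d[0])).round(2)
print("yaw",ang(y),ang(dl),ang(dr),"far edge",ang(dt),"width",(orr-ol)@x)
cx=((ol+orr)/2)@x;fy=ot@y
bot=np.array([pt(c,u,v,.024)[:2] for u,v in lo])@y;print("length",fy-np.median(bot))
print("recess from far end",x*cx+y*(fy-.146),"from near end", x*cx+y*(np.median(bot)+.054))
for z in(.014,.024):
    a=pt(c,236,133,z)[:2];b=pt(c,290.5,133,z)[:2];print(z,"recess ctr",x*((a+b)/2@x)+y*((a+b)/2@y-.039),"w",(b-a)@x)
s=observe();X=yaw();p=np.array(s["tool_pos"])
for u,v,h in[(214,183,-.003),(310,183,-.003),(213,171,-.031),(309,171,-.031)]:
    print((X.T@(pt(c,u,v,p[2]+h)-p)).round(4))
need(np.r_[x*cx+y*((fy+np.median(bot))/2-.046),.05],ang(y))
E
```

```text
[(225, np.int64(9)), (249, np.int64(9)), (273, np.int64(9))] [(210, np.int64(224)), (211, np.int64(224)), (212, np.int64(223)), (213, np.int64(181)), (311, np.int64(225)), (312, np.int64(225)), (313, np.int64(225)), (314, np.int64(223))]
yaw 104.24 104.33 104.15 far edge 14.07 width 0.109098285
length 0.19886153016893915
recess from far end [ 0.55016553 -0.0927247 ] from near end [ 0.54988553 -0.0916212 ]
0.014 recess ctr [ 0.55117327 -0.09174882] w 0.053568598928779174
0.024 recess ctr [ 0.55084617 -0.0907177 ] w 0.05182475114344057
[ 0.0353 -0.0202  0.0031]
[0.0353 0.0203 0.003 ]
[ 0.0339 -0.0248  0.0311]
[0.034  0.0241 0.031 ]
t 7.8 pos [ 0.5492 -0.0897  0.1984] yaw 104.51 tilt z [-1.5e-03  4.0e-04 -1.0e+00]
shift in present tool axes (mm) [ -2.7   0.4 148.4] rz deg 0.27
```

```bash
python3 - <<'E'
from h import *
c=load("pics/w3.npy");X=yaw();p=np.array(observe()["tool_pos"])
for h in(.003,.031):
  for y in(-.022,.022):
    for x in(.034,-.034): print(h,x,y,np.round(proj(c,p+X@np.array([x,y,h])),1))
im=cv2.convertScaleAbs(c["img"][155:335,180:350],alpha=1.8)
cv2.imwrite("pics/crop3.png",cv2.resize(im,None,fx=3.3,fy=3.3,interpolation=2))
E
```

```text
0.003 0.034 -0.022 [209.8 185.9]
0.003 -0.034 -0.022 [216.2 321. ]
0.003 0.034 0.022 [313.9 186. ]
0.003 -0.034 0.022 [307.1 321. ]
0.031 0.034 -0.022 [218.5 170.9]
0.031 -0.034 -0.022 [223. 287.]
0.031 0.034 0.022 [304.9 170.9]
0.031 -0.034 0.022 [300.1 287.1]
```

View pics/crop3.png

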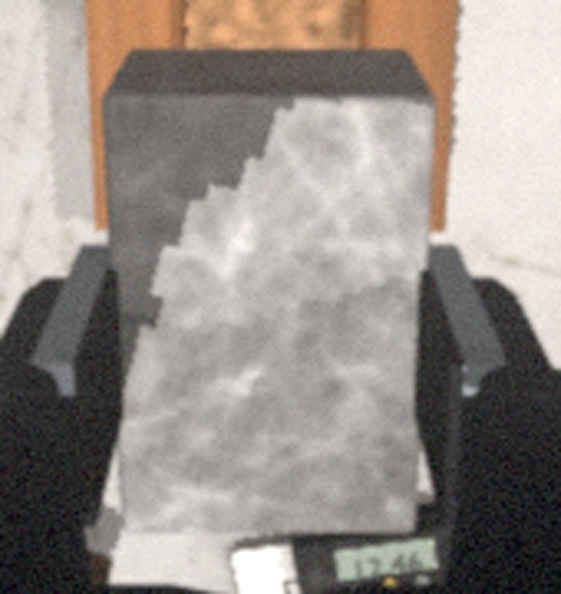

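The crop shows the block level and centred in the pads, its edges within ~2 px of prediction. Lowering to just above the recess, then a check.

```bash
python3 -m crank '[{"rx":0,"ry":0,"rz":0.25,"x":-0.0025,"y":0.0004,"z":0.025,"claw":0.3},{"rx":0,"ry":0,"rz":0,"x":0,"y":0,"z":0.025,"claw":0.3},{"rx":0,"ry":0,"rz":0,"x":0,"y":0,"z":0.025,"claw":0.3},{"rx":0,"ry":0,"rz":0,"x":0,"y":0,"z":0.025,"claw":0.3},{"rx":0,"ry":0,"rz":0,"x":0,"y":0,"z":0.02,"claw":0.3},{"rx":0,"ry":0,"rz":0,"x":0,"y":0,"z":0.012,"claw":0.3},{"rx":0,"ry":0,"rz":0,"x":0,"y":0,"z":0.006,"claw":0.3},{"rx":0,"ry":0,"rz":0,"x":0,"y":0,"z":0,"claw":0.3},{"rx":0,"ry":0,"rz":0,"x":0,"y":0,"z":0,"claw":0.3}]'
python3 - <<'E'
from h import *
need([.5502,-.092,.05],104.3)
c=grab("wrist","pics/w4.png");t=grab("top","pics/top2.png")
X=yaw();p=np.array(observe()["tool_pos"])
for x,y in((.034,-.022),(.034,.022)):print(np.round(proj(c,p+X@np.array([x,y,.0324])),1))
A=cv2.resize(c["img"][80:300,130:400],None,fx=2.2,fy=2.2);cv2.imwrite("pics/w4c.png",cv2.convertScaleAbs(A,alpha=1.6))
E
```

```text
time: 8.7
tool_pos: [0.5511, -0.0923, 0.062]
ee_rot: [0.0, 0.613, 0.79, 0.0]
wrist_force: [-0.1, -1.0, -6.6]
grip_width: 0.0414
t 8.7 pos [ 0.5511 -0.0923  0.062 ] yaw 104.39 tilt z [ 1.e-03 -3.e-04 -1.e+00]
shift in present tool axes (mm) [ 0.6 -0.8 12. ] rz deg 0.09
[218.9 170.2]
[304.5 170.3]
```

View pics/w4c.png

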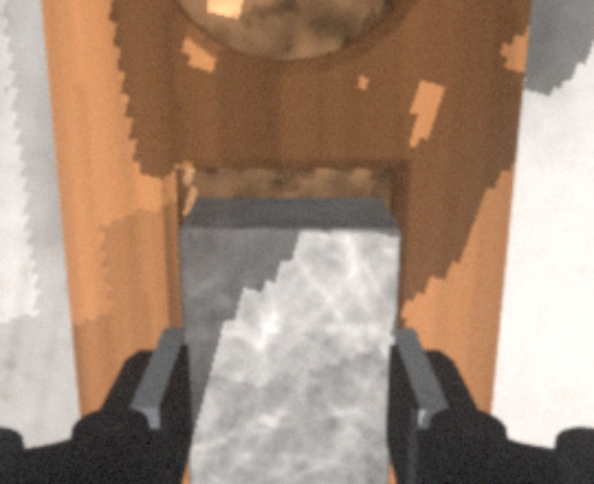

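The view shows the block hovering inside the recess outline. The far rim is at crop row ~163 and the recess sides at crop columns ~178 and ~408. The block's lower front edge is at row ~198, columns 196–383.

```bash
python3 - <<'E'
from h import *
c=load("pics/w4.npy");X=yaw();p=np.array(observe()["tool_pos"])
f=lambda u,v,z:(X.T@(pt(c,130+u/2.2,80+v/2.2,z)-p)*1000).round(1)
print("rim",f(178,163,.024),f(408,163,.024)); print("inner/floor top of floor texture",f(190,166,.024),f(395,166,.024))
print("base sides",f(58,210,.024),f(513,210,.024),f(80,400,.024),f(493,400,.024)); print("block bottom",f(196,198,p[2]-.0324),f(383,198,p[2]-.0324))
E
```

```text
rim [ 41.3 -26.6  38.1] [41.4 28.2 38.2]
inner/floor top of floor texture [ 40.6 -23.8  38.1] [40.6 25.2 38.2]
base sides [ 29.8 -56.4  38.1] [29.8 54.4 38.2] [-22.  -55.4  38.1] [-22.   53.9  38.3]
block bottom [ 34.1 -21.9  32.3] [34.1 21.8 32.4]
```

Lateral error is within ~1 mm against 5 mm play, so I'm lowering in.

```bash
python3 -m crank '[{"rx":0,"ry":0,"rz":0,"x":0.0006,"y":-0.0004,"z":0.003,"claw":0.3},{"rx":0,"ry":0,"rz":0,"x":0,"y":0,"z":0.003,"claw":0.3},{"rx":0,"ry":0,"rz":0,"x":0,"y":0,"z":0.003,"claw":0.3},{"rx":0,"ry":0,"rz":0,"x":0,"y":0,"z":0.003,"claw":0.3},{"rx":0,"ry":0,"rz":0,"x":0,"y":0,"z":0.001,"claw":0.3},{"rx":0,"ry":0,"rz":0,"x":0,"y":0,"z":0.001,"claw":0.3},{"rx":0,"ry":0,"rz":0,"x":0,"y":0,"z":0,"claw":0.3}]'
python3 -m crank '[{"rx":0,"ry":0,"rz":0,"x":0,"y":0,"z":0.001,"claw":0.3},{"rx":0,"ry":0,"rz":0,"x":0,"y":0,"z":0,"claw":0.3}]'
```

```text
time: 9.5
tool_pos: [0.5501, -0.0917, 0.0472]
ee_rot: [-0.0, 0.613, 0.79, -0.0]
wrist_force: [0.8, 0.1, -5.9]
grip_width: 0.0415
time: 9.7
tool_pos: [0.5502, -0.0917, 0.0465]
ee_rot: [0.0, 0.613, 0.79, 0.0]
wrist_force: [-0.5, 0.1, -2.1]
grip_width: 0.0414
```

Contact is beginning at the predicted height (TCP 0.0464). One more small step.

```bash
python3 -m crank '[{"rx":0,"ry":0,"rz":0,"x":0,"y":0,"z":0.0006,"claw":0.3},{"rx":0,"ry":0,"rz":0,"x":0,"y":0,"z":0,"claw":0.3}]'
python3 -m crank '[{"rx":0,"ry":0,"rz":0,"x":0,"y":0,"z":0,"claw":0.6},{"rx":0,"ry":0,"rz":0,"x":0,"y":0,"z":0,"claw":0.7},{"rx":0,"ry":0,"rz":0,"x":0,"y":0,"z":0,"claw":0.8},{"rx":0,"ry":0,"rz":0,"x":0,"y":0,"z":0,"claw":0.8},{"rx":0,"ry":0,"rz":0,"x":0,"y":0,"z":0,"claw":0.8}]'
python3 -m crank '[{"rx":0,"ry":0,"rz":0,"x":0,"y":0,"z":-0.01,"claw":0.8},{"rx":0,"ry":0,"rz":0,"x":0,"y":0,"z":-0.02,"claw":0.8},{"rx":0,"ry":0,"rz":0,"x":0,"y":0,"z":-0.03,"claw":0.8},{"rx":0,"ry":0,"rz":0,"x":0,"y":0,"z":-0.03,"claw":0.8},{"rx":0,"ry":0,"rz":0,"x":0,"y":0,"z":-0.03,"claw":0.8},{"rx":0,"ry":0,"rz":0,"x":0,"y":0,"z":-0.03,"claw":0.8},{"rx":0,"ry":0,"rz":0,"x":0,"y":0,"z":0,"claw":0.8},{"rx":0,"ry":0,"rz":0,"x":0,"y":0,"z":0,"claw":0.8}]'
python3 - <<'E'
from h import *
c=grab("wrist","pics/w5.png");t=grab("top","pics/top3.png")
for h in(.042,.024+.028):
  X=yaw();print(h,[np.round(proj(c,[*(np.array([.5502,-.0917])+(X@np.array([x,y,0]))[:2]),h]),1).tolist() for x,y in((.034,-.022),(.034,.022),(-.034,.022),(-.034,-.022))])
A=cv2.resize(c["img"][100:270,170:350],None,fx=3.2,fy=3.2,interpolation=2)
cv2.imwrite("pics/w5c.png",cv2.convertScaleAbs(A,alpha=1.6))
E
```

```text
time: 9.9
tool_pos: [0.5502, -0.0918, 0.0464]
ee_rot: [0.0, 0.613, 0.79, 0.0]
wrist_force: [-3.2, 1.0, 11.2]
grip_width: 0.0414
time: 10.4
tool_pos: [0.5502, -0.0917, 0.0457]
ee_rot: [0.0, 0.613, 0.79, 0.0]
wrist_force: [-0.2, 0.5, -0.8]
grip_width: 0.0682
time: 11.2
tool_pos: [0.5503, -0.0917, 0.1966]
ee_rot: [0.001, 0.613, 0.79, 0.0]
wrist_force: [-0.5, -0.8, -0.0]
grip_width: 0.0683
0.042 [[236.3, 139.1], [285.6, 139.1], [283.9, 210.6], [237.8, 210.6]]
0.052000000000000005 [[235.4, 140.6], [286.5, 140.6], [284.7, 214.4], [237.1, 214.4]]
```

View pics/w5c.png

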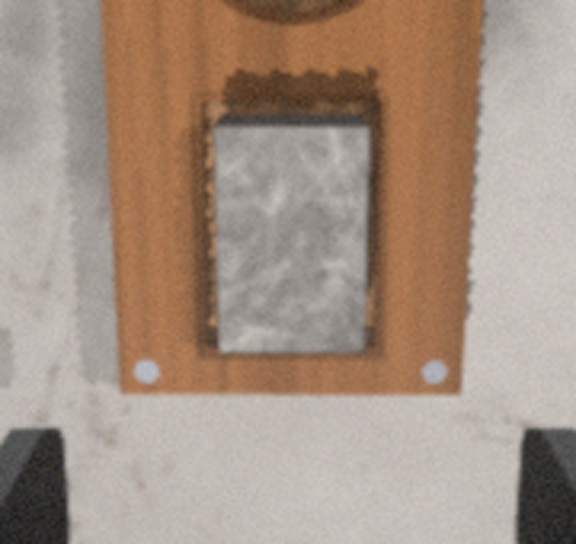

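View pics/top3.png

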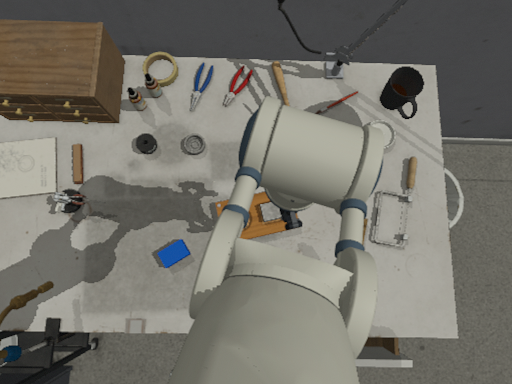

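The block's top spans px 237.5–285 × 138.8–210.3. That matches the fully seated prediction (top at 42 mm: 236–286 × 139–210.6) and not a block perched on the rim (214.4). Visible gaps are even, and the cup at (194,145) and blue block at (174,253) have not moved. Handing in.

```bash
python3 -c "
from plant import ctrl;print(ctrl.job_done())"
```

```text
the job is handed in; nothing more can be done
None
```

The grey steel bench block is seated in the rectangular recess, and I handed the job in at about 11 s of robot time. I gripped it across its 44 mm width and turned it to match the base. I lowered it in small steps until it touched the recess floor, with about 11 N at the wrist. Then I released it and raised the gripper clear.

**Seating:** The block met the floor at the predicted height (TCP 46.4 mm). After release, the wrist picture put its top at the fully seated 42 mm, square and with play all round.

**Bystanders:** The steel cup and the blue look-alike show at their original pixels in the last top view. The arm hid the fire brick in that view, so I did not re-check it, but the tool never went near it.

**Disagreements:**
- The first move calls were refused because I left out keys that every row needs; nothing moved.
- The gripper read about 41.5 mm on the 44 mm block.
- The image estimates of the recess centre differed by 1–2 mm, well inside the 5 mm play.

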